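# Push the row of ink pots home and bolt it in

## Task

Push the row of four ink pots standing on the aluminium rail along it, together as one row, until the front pot is against the yellow end stop and no gaps are left. Then push the red tab of the slide bolt fully in, so that the bolt closes behind the last pot. Only push: do not lift or tip the pots, and leave the other things on the table where they are.

Things in the scene. Friction and masses are not known exactly. Their poses are not given: they have to be found in the camera images.
- rail: fixed aluminium channel, 400 x 68 mm, floor 6 mm above the table, low side walls (6 mm thick, top 16 mm above the table) 55 mm apart. Origin: on the table under the channel's centre line. y: along the channel to the yellow end stop (20 mm thick, top 46 mm above the table, face at y = +170 mm); its end at y = -210 mm is open. x: across, away from the robot; the bolt is on the -x side
- stop_face (a point): centre line of the channel on the yellow end stop's face, the one that the front pot must touch, 28 mm above the table. Axes as the rail's. With all four pots home the back of the last pot is 208 mm from this face
- pot_coral: lidded ink pot, upright cylinder 52 mm diameter and 44 mm tall, about 0.12 kg, white lid, coral body; one of the four in the row on the rail (the order of the colours varies). Origin: centre of its underside, z up; the pot stands on the rail floor 6 mm above the table
- pot_teal: lidded ink pot, upright cylinder 52 mm diameter and 44 mm tall, about 0.12 kg, white lid, teal body; one of the four in the row on the rail (the order of the colours varies). Origin: centre of its underside, z up; the pot stands on the rail floor 6 mm above the table
- pot_yellow: lidded ink pot, upright cylinder 52 mm diameter and 44 mm tall, about 0.12 kg, white lid, yellow body; one of the four in the row on the rail (the order of the colours varies). Origin: centre of its underside, z up; the pot stands on the rail floor 6 mm above the table
- pot_blue: lidded ink pot, upright cylinder 52 mm diameter and 44 mm tall, about 0.12 kg, white lid, blue body; one of the four in the row on the rail (the order of the colours varies). Origin: centre of its underside, z up; the pot stands on the rail floor 6 mm above the table
- bolt (a joint): slide bolt, m: 0 open, 0.052 fully closed (hard end); starts nearly open, moves along the rail's +x to close, about 2 N of friction, stays where left. Its steel bar (10 mm wide, 17 to 27 mm above the table) moves along the line y = -47 mm of the rail, 4 mm behind the last pot once the row is home; open, its tip is clear of the pots
- bolt_tab (a point): middle of the face to push (robot side, rail -x) of the bolt's upright red tab, 35 mm above the table; moves with the bolt. The tab is 36 mm wide, 8 mm thick, from 12 to 50 mm above the table. On the robot side of it there is only a flat plate 6 mm high
- spare_pot: bystander: lidded ink pot with dark green body, 52 mm diameter, 44 mm tall, on the table beside the rail (robot side, near the stop). Origin: centre of its underside
- tape_roll: bystander: tan roll of tape lying flat, 90 mm diameter, 24 mm tall, on the table on the far side of the rail. Origin: centre of its underside
- ink_brush: bystander: brush lying on the table to the left. Origin: underside
- ink_spatula: bystander: spatula lying on the table to the right. Origin: underside
- mix_cup: bystander: open coral cup, 84 mm diameter, 95 mm tall, at the far left. Origin: centre of its underside
- squeegee: bystander: squeegee lying flat at the left, wooden grip 240 x 85 x 26 mm with a green blade. Origin: underside
- spray_bottle: bystander: spray bottle with white and red head, 72 mm diameter, 207 mm tall, on the right. Origin: centre of its underside
Things that resemble listed ones, but are neither listed nor needed, are in the scene too. Of the things that look like the pot_yellow, the larger one is meant.

How it is judged:
On the way, in this order (a step that is already met when the one before it is completed fails the run):
1. all four pots are home against the stop without gaps, the bolt still open (y of each of pot_coral, pot_teal, pot_yellow, pot_blue in the frame of rail above -0.016 m and x of pot_coral in the frame of rail between -0.008 and 0.008 m and height (world z) of each of pot_coral, pot_teal, pot_yellow, pot_blue below 0.01 m and angle between each of pot_coral, pot_teal, pot_yellow, pot_blue's own z axis and vertical below 0.1 rad and x of pot_teal in the frame of rail between -0.008 and 0.008 m and x of pot_yellow in the frame of rail between -0.008 and 0.008 m and x of pot_blue in the frame of rail between -0.008 and 0.008 m and value of joint bolt below 0.015 m), for 0.2 s.
2. the bolt is fully closed behind the last pot (y of each of pot_coral, pot_teal, pot_yellow, pot_blue in the frame of rail above -0.016 m and value of joint bolt above 0.047 m), for 0.2 s.
At the end, for the whole second after the job is handed in: all four pots stand upright in the channel and at rest, the row packed against the yellow stop (the last pot at most 4 mm short), and the bolt within 5 mm of fully closed (all of step 2 and x of pot_coral in the frame of rail between -0.008 and 0.008 m and height (world z) of each of pot_coral, pot_teal, pot_yellow, pot_blue below 0.01 m and angle between each of pot_coral, pot_teal, pot_yellow, pot_blue's own z axis and vertical below 0.1 rad and x of pot_teal in the frame of rail between -0.008 and 0.008 m and x of pot_yellow in the frame of rail between -0.008 and 0.008 m and x of pot_blue in the frame of rail between -0.008 and 0.008 m and linear speed of each of pot_coral, pot_teal, pot_yellow, pot_blue below 0.02 m/s); the robot touches nothing.
It fails at once if a pot of the row is lifted (more than 14 mm above the rail floor) (height (world z) of any of pot_coral, pot_teal, pot_yellow, pot_blue above 0.02 m).
It fails at once if a pot of the row is tipped (more than 0.35 rad) (angle between any of pot_coral, pot_teal, pot_yellow, pot_blue's own z axis and vertical above 0.35 rad).
It fails at once if the row is pulled apart (gaps of more than about 15 mm in all) (horizontal distance between pot_coral and pot_teal above 0.171 m or horizontal distance between any of pot_coral, pot_teal and pot_yellow above 0.171 m or horizontal distance between any of pot_coral, pot_teal, pot_yellow and pot_blue above 0.171 m).
It fails at once if a bystander is moved by more than 20 mm (distance of any of spare_pot, tape_roll, ink_brush, ink_spatula, mix_cup, squeegee, spray_bottle from where it was at the start of the episode above 0.02 m).
It also fails if it takes over 48 s, if anything falls off the work surface, if the arm or the gripper's body presses on something with over 40 N, if the wrist force passes 120 N, or if a joint passes its speed limit or range.

## Robot

A 6-joint arm with a two-finger parallel gripper is mounted at the origin on the work surface. World frame = base frame: x ahead of the robot, y to its left, z up, the work surface at z = 0. Lengths are in m, angles in rad, forces in N, time in s.
With the tool pointing down it reaches from about 0.35 to 0.975 m from the base axis. Payload 4.9 kg.
Tool frame: the origin (TCP) lies midway between the tips of the shut fingers; the grasp point (between the pads) lies 19 mm behind it; z points along the fingers, y is the line along which they close (so a half turn about z gives the same grasp; the last joint's range is limited). The gripper opens to 85 mm and grips with 20 to 120 N. Pads are 22 mm wide; open, the fingers measure 114 mm over their backs; the gripper's body (76 mm by 85 mm) begins 54 mm behind the grasp point. The pads swing forward as they close: fully open they stand 13 mm farther back than shut.
Start: joints at [1.194, 0.053, 1.613, -0, 1.476, -0.119], TCP at [0.159, 0.604, 0.231] pointing down, gripper open.
Joint ranges: [-3.01, 3.01], [-1.01, 2.22], [0.06, 2.58], [-1.02, 4.17], [0.09, 2.62], [-3.14, 3.14]. Speed limits (rad/s): [2.57, 2.57, 3.14, 3.14, 3.14, 3.14].

## Interface

Orientations are given as a rotation vector (axis times angle).
In Python, from station import telemetry, optics, ctrl gives the robot as it stands.
- The arm moves only by the shell command python3 -m pendant 'ROWS' [FORCE]. ROWS is JSON, one flat list of numbers, 7 for each row, row after row: the turn, a rotation vector about the tool's x, y, z as a fraction of full scale, then the shift along the tool's x, y, z as a fraction of full scale, then the opening, from 0 (shut) to 1 (fully open). In form: [ax, ay, az, tx, ty, tz, fingers, ax, ay, az, tx, ty, tz, fingers, ...]. A call has 1 to 12 rows; each row is the pose to reach, as a shift and turn from the pose commanded when the call began, along the tool's axes at that moment; what a row does not reach only later rows make up. Full scale, the value 1, is 300 mm for a shift and 30 degrees for a turn. A row lasts 1/8 s, in which the tool goes at most 62.5 mm and 10.7 degrees, less where a joint would pass 70% of its speed; a pose out of reach is approached as far as the arm can. A call with a number of a shift or a turn outside -1 to 1 is refused whole. A call with a gripper value outside its range is refused whole. The fingers move at their own pace and stop on an object; FORCE is the grip in N (left out, the last holds). Time passes only in rows, so rows that repeat a pose let the fingers close. It gives the time, the measured TCP pose, the force, the opening and the grip force at its end, in the units of the state.
- telemetry.get_obs(): the state, without advancing time (a new reading comes with each control period).
- optics.get_image(name): name is "scene" or "top" or "wrist"; returns a dict with "image" (420x560x3 uint8, red, green, blue), "depth" (420x560 float32, m along the optical axis (not along the pixel's ray), 0 where there is no reading), "fx", "fy", "cx", "cy" (pixels), "rvec" (rotation vector, rad) and "tvec" (3), from world to camera coordinates, as OpenCV has them. Camera axes: x right, y down, z forward; pixel columns grow to the right and rows downward; lengths in m; the calibration is good to about 2 mm. The wrist camera is an equidistant fisheye: a pixel r from the principal point sees the ray r / f radians off the axis. A picture is of the moment at which its call begins.
- ctrl.finish_job(): hands the job in; it is judged then, once.
The state is a dict: "t": time; "q": joint angles; "dq": joint speeds; "effort": joint torques, N m; "tool_pos": TCP position; "tool_rot": TCP orientation; "contact_force": force on the tool from outside, world axes, zero at the start; "wrist_torque": the same for the moment, N m; "opening": finger opening in m; "grip_force": force on a finger pad.
Only numpy, scipy, OpenCV 4.12 (cv2) and the standard library are available. Lean on these libraries where they do the work, as an engineer would, in place of code of your own. Each camera call takes 0.05 s, during which the arm holds its last target. There are 200 camera calls.

## Working session

There is one attempt and no reset: what is moved stays moved. The work goes in short steps, Python scripts to look and compute and a shell command to move; the robot and the scene stay as the last step left them, time stands still between calls to the robot, and variables do not carry over. Pictures are saved under pics/ and viewed, at most 10 in all, crops included, and the job is handed in when it is done.

```bash
ls; mkdir -p pics
python3 - <<'E'
from station import telemetry, optics
import cv2, numpy as np
for n in ("top","scene"):
    d=optics.get_image(n); np.savez(f"pics/{n}0.npz",**d)
    cv2.imwrite(f"pics/{n}0.png",d["image"][:,:,::-1])
    print(n,d["fx"],d["cx"],d["cy"],d["rvec"],d["tvec"])
print(telemetry.get_obs())
E
```

```text
pics
top 418.97273442895386 277.59751704870547 204.17868221598232 [ 2.19579199 -2.17135117  0.13114833] [0.02713143 0.5184973  1.06982388]
scene 530.0745089395976 273.5057918767676 204.36764029852318 [ 2.07253814  1.74025716 -0.45660083] [-0.14668945 -0.42177299  1.63477187]
{'t': 0.1, 'q': array([ 1.19402569e+00,  5.32852168e-02,  1.61416423e+00, -4.05539839e-06,
        1.47603194e+00, -1.18994980e-01]), 'dq': array([ 0.00031616, -0.00201423, -0.00324746, -0.00053754,  0.00290842,
        0.00089325]), 'effort': array([ 2.96906355e-04, -3.94904208e+01, -3.71362460e+01, -1.42999443e-04,
        3.89063323e-03, -4.24217035e-06]), 'tool_pos': array([0.15911584, 0.60381121, 0.23018496]), 'tool_rot': array([-4.03733085e-01, -3.11507766e+00,  2.87727273e-03]), 'contact_force': array([-0.55873951, -0.47353486,  0.95669358]), 'wrist_torque': array([-0.02344316, -0.04251703, -0.00068671]), 'grip_force': 0.0, 'opening': 0.08545574552480058}
```

View pics/top0.png

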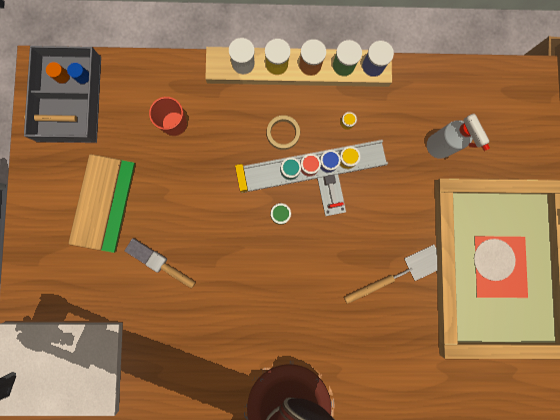

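View pics/scene0.png

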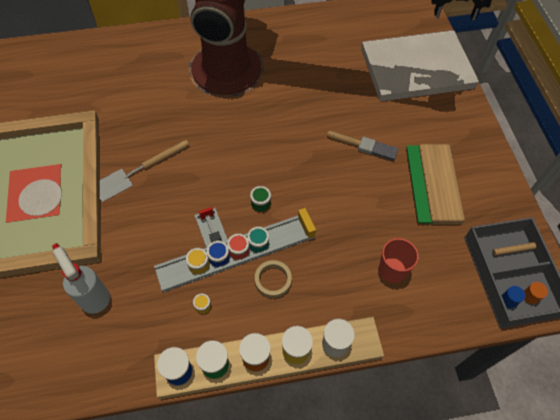

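The top view shows the yellow stop at (241,177), with the row teal (291,168), coral (311,164), blue (330,160) and yellow (350,156). The red tab is at (335,206) and the rail's open end at (386,153).

Lookalikes:
- **pot_yellow:** the small yellow pot at (349,119) sits off the rail. The larger one, on the rail at (350,156), is the one meant.
- **Row pots:** the green spare at (281,214) is a bystander, and the coral cup at (166,113) and the jars along the top (240–380,55) are not in the row.
- **Red tab:** the spray head at (485,135) and the red square at (500,265) are also red.

```bash
cat > h.py <<'E'
import numpy as np, cv2
from scipy.spatial.transform import Rotation as R
def cast(d,uv,z):
    M=R.from_rotvec(d["rvec"]).as_matrix(); C=-M.T@d["tvec"]
    uv=np.atleast_2d(uv).astype(float)
    r=np.c_[(uv[:,0]-d["cx"])/d["fx"],(uv[:,1]-d["cy"])/d["fy"],np.ones(len(uv))]@M
    return C+r*((z-C[2])/r[:,2])[:,None]
def point(d,uv):
    u,v=np.round(uv).astype(int); z=np.median(d["depth"][v-1:v+2,u-1:u+2])
    M=R.from_rotvec(d["rvec"]).as_matrix()
    c=np.array([(u-d["cx"])/d["fx"]*z,(v-d["cy"])/d["fy"]*z,z]); return M.T@(c-d["tvec"])
def blobs(d,lo,hi,box,amin=15):
    hsv=cv2.cvtColor(np.ascontiguousarray(d["image"]),cv2.COLOR_RGB2HSV); m=cv2.inRange(hsv,lo,hi)
    k=np.zeros_like(m); x0,y0,x1,y1=box; k[y0:y1,x0:x1]=255; m&=k
    n,l,s,c=cv2.connectedComponentsWithStats(m)
    return [(c[i],s[i],l==i) for i in range(1,n) if s[i,4]>=amin]
E
python3 - <<'E'
from h import *
for n,box in (("top",(225,135,400,225)),("scene",(145,195,325,300))):
    d=np.load(f"pics/{n}0.npz")
    for nm,lo,hi in (("yel",(20,130,120),(35,255,255)),("teal",(75,90,60),(95,255,255)),("blue",(105,120,60),(130,255,255)),("coral",(0,150,120),(6,255,255)),("red",(170,150,80),(180,255,255))):
        for c,s,m in blobs(d,lo,hi,box):
            print(n,nm,c.round(1),s,point(d,c).round(3),"z.05:",cast(d,c,.05)[0].round(4))
            if n=="top" and nm=="yel" and c[0]<260:
                cn=max(cv2.findContours(m.astype(np.uint8),0,2)[0],key=cv2.contourArea); print(cast(d,cv2.boxPoints(cv2.minAreaRect(cn)),.046).round(4))
d=np.load("pics/top0.npz"); im=d["image"][130:225,220:400,::-1]
cv2.imwrite("pics/crop0.png",cv2.resize(im,None,fx=4.4,fy=4.4,interpolation=cv2.INTER_CUBIC))
E
```

```text
top yel [350.  155.6] [342 148  17  16 197] [ 0.643 -0.153  0.05 ] z.05: [ 0.6444 -0.1527  0.05  ]
top yel [240.8 176.9] [235 164  12  27 203] [0.585 0.128 0.046] z.05: [0.5848 0.1285 0.05  ]
[[0.6176 0.1454 0.046 ]
 [0.6215 0.1262 0.046 ]
 [0.5536 0.1124 0.046 ]
 [0.5497 0.1314 0.046 ]]
top teal [290.6 166.9] [283 160  16  15 192] [0.612 0.    0.052] z.05: [0.6124 0.0011 0.05  ]
top blue [330.3 159.4] [323 152  16  16 187] [ 0.634 -0.101  0.051] z.05: [ 0.6337 -0.1016  0.05  ]
top coral [310.5 163.1] [303 156  16  15 188] [ 0.623 -0.049  0.051] z.05: [ 0.6231 -0.0503  0.05  ]
top coral [335.9 204.6] [330 203  13   5  38] [ 0.515 -0.116  0.052] z.05: [ 0.5165 -0.1156  0.05  ]
scene yel [306.7 219.9] [299 208  17  24 185] [0.587 0.13  0.045] z.05: [0.5891 0.1284 0.05  ]
scene yel [196.2 257.3] [188 250  17  16 204] [ 0.642 -0.152  0.052] z.05: [ 0.6426 -0.1521  0.05  ]
scene yel [201.  297.6] [196 295  11   5  40] [ 0.74  -0.153  0.034] z.05: [ 0.7447 -0.1515  0.05  ]
scene teal [257.7 235.6] [250 229  16  14 178] [0.613 0.002 0.051] z.05: [0.611  0.0016 0.05  ]
scene blue [217.1 250.1] [210 243  15  15 180] [ 0.633 -0.101  0.051] z.05: [ 0.6325 -0.1008  0.05  ]
scene coral [205.1 209.9] [199 207  14   7  39] [ 0.518 -0.117  0.051] z.05: [ 0.5175 -0.1169  0.05  ]
scene coral [237.6 242.8] [230 236  16  14 175] [ 0.623 -0.049  0.052] z.05: [ 0.6218 -0.0495  0.05  ]
```

View pics/crop0.png

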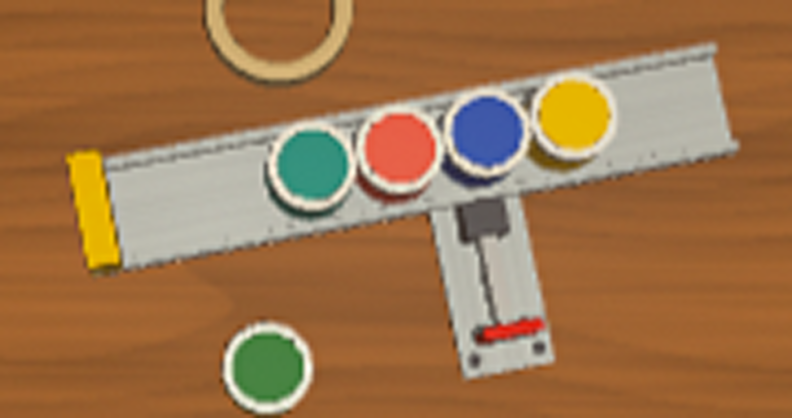

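The crop confirms the row: teal (312,163), coral (398,150), blue (486,130), yellow (573,115), with the red tab at (510,330). Top-view heights match the pot tops at 0.05 and the stop at 0.046. The rail runs along (-0.20,0.98), and the row needs about 94 mm. Next I move behind the row at about (0.658,-0.221) in three legs.

```bash
python3 -m pendant '[0,0,0,-0.2,-0.19,0,0, 0,0,0,-0.4,-0.38,0,0, 0,0,0,-0.6,-0.56,0,0, 0,0,0,-0.77,-0.746,0,0, 0,0,0,-0.77,-0.746,0,0, 0,0,0,-0.77,-0.746,0,0]' 
python3 -m pendant '[0,0,0,-0.15,-0.15,0,0, 0,0,0,-0.3,-0.29,0,0, 0,0,0,-0.45,-0.44,0,0, 0,0,0,-0.6,-0.58,0,0, 0,0,0,-0.77,-0.746,0,0, 0,0,0,-0.77,-0.746,0,0, 0,0,0,-0.77,-0.746,0,0]'
python3 -m pendant '[0,0,-0.2,-0.15,-0.15,0,0, 0,0,-0.4,-0.3,-0.29,0,0, 0,0,-0.6,-0.45,-0.44,0,0, 0,0,-0.8,-0.6,-0.58,0,0, 0,0,-0.883,-0.77,-0.746,0,0, 0,0,-0.883,-0.77,-0.746,0,0, 0,0,-0.883,-0.77,-0.746,0,0, 0,0,-0.883,-0.77,-0.746,0,0]'
cat >> h.py <<'E'
def pose():
    from station import telemetry
    o=telemetry.get_obs(); M=R.from_rotvec(o["tool_rot"]).as_matrix()
    print("t",round(o["t"],2),"pos",o["tool_pos"].round(4),"xt",M[:,0].round(3),"yt",M[:,1].round(3),"zt",M[:,2].round(3),"F",o["contact_force"].round(1),"open",round(o["opening"],4))
    return o["tool_pos"],M
def go(t):
    p,M=pose(); print("rows shift:",((np.array(t)-p)@M/.3).round(3))
E
python3 -c "
from h import *
go([.658,-.221,.022])"
```

```text
t: 0.85
tool_pos: [0.3269, 0.3263, 0.2309]
tool_rot: [0.412, 3.114, -0.001]
contact_force: [0.2, 0.6, -0.4]
opening: 0.0002
grip_force: 0.0
t: 1.72
tool_pos: [0.4918, 0.0542, 0.2308]
tool_rot: [-0.404, -3.114, -0.001]
contact_force: [0.4, 0.2, -0.3]
opening: -0.0001
grip_force: 0.0
t: 2.72
tool_pos: [0.6581, -0.2191, 0.2316]
tool_rot: [-0.325, 3.125, 0.001]
contact_force: [-0.3, 0.5, 0.2]
opening: -0.0002
grip_force: 0.0
t 2.73 pos [ 0.6581 -0.2191  0.2316] xt [-0.979 -0.205 -0.   ] yt [-0.205  0.979  0.001] zt [-0.     0.001 -1.   ] F [-0.3  0.5  0.2] open -0.0002
rows shift: [ 0.002 -0.007  0.699]
```

```bash
python3 -m pendant '[0,0,0,0,0,0.2,0, 0,0,0,0,0,0.4,0, 0,0,0,0,0,0.58,0, 0,0,0,0,0,0.66,0, 0,0,0,0,0,0.698,0, 0,0,0,0,0,0.698,0, 0,0,0,0,0,0.698,0]'
python3 -m pendant '[0,0,0,0,0.02,0,0, 0,0,0,0,0.04,0,0, 0,0,0,0,0.05,0,0, 0,0,0,0,0.06,0,0, 0,0,0,0,0.07,0,0, 0,0,0,0,0.08,0,0, 0,0,0,0,0.09,0,0, 0,0,0,0,0.1,0,0, 0,0,0,0,0.11,0,0, 0,0,0,0,0.12,0,0, 0,0,0,0,0.13,0,0, 0,0,0,0,0.13,0,0]'
python3 - <<'E'
from station import optics
from h import *
pose()
d=optics.get_image("top"); np.savez("pics/top1.npz",**d)
cv2.imwrite("pics/crop1.png",cv2.resize(d["image"][120:235,220:420,::-1],None,fx=4,fy=4,interpolation=cv2.INTER_CUBIC))
E
```

```text
t: 3.6
tool_pos: [0.6601, -0.2223, 0.0249]
tool_rot: [-0.321, 3.121, -0.004]
contact_force: [-0.1, 0.2, -0.0]
opening: 0.0001
grip_force: 0.0
t: 5.1
tool_pos: [0.6504, -0.1832, 0.022]
tool_rot: [-0.321, 3.125, 0.0]
contact_force: [-0.6, -1.4, 0.5]
opening: 0.0
grip_force: 0.9
t 5.1 pos [ 0.6504 -0.1832  0.022 ] xt [-0.979 -0.203 -0.   ] yt [-0.203  0.979  0.   ] zt [ 0.  0. -1.] F [-0.6 -1.4  0.5] open 0.0
```

View pics/crop1.png

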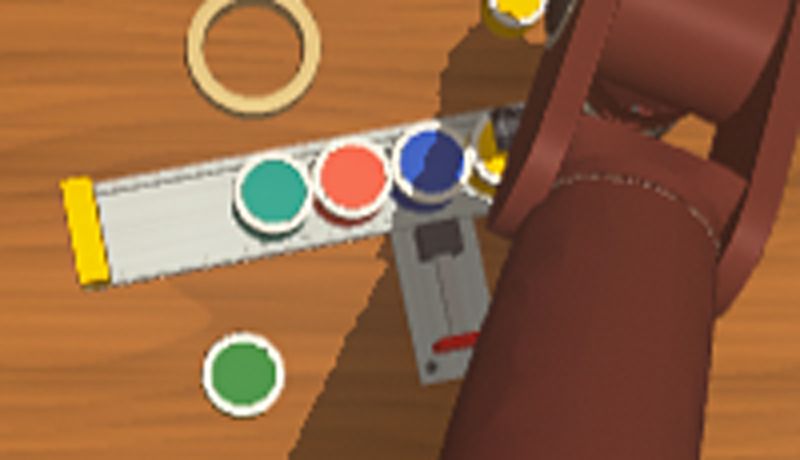

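The finger is on the yellow pot. Teal has moved about 6 mm, to crop pixel (273,195), and the row is still together with about 88 mm to go.

```bash
python3 -m pendant '[0,0,0,0,0.015,0,0, 0,0,0,0,0.03,0,0, 0,0,0,0,0.045,0,0, 0,0,0,0,0.06,0,0, 0,0,0,0,0.075,0,0, 0,0,0,0,0.09,0,0, 0,0,0,0,0.105,0,0, 0,0,0,0,0.12,0,0, 0,0,0,0,0.135,0,0, 0,0,0,0,0.15,0,0, 0,0,0,0,0.165,0,0, 0,0,0,0,0.18,0,0]'
python3 -m pendant '[0,0,0,0,0.015,0,0, 0,0,0,0,0.03,0,0, 0,0,0,0,0.04,0,0, 0,0,0,0,0.05,0,0, 0,0,0,0,0.06,0,0, 0,0,0,0,0.07,0,0, 0,0,0,0,0.075,0,0, 0,0,0,0,0.08,0,0, 0,0,0,0,0.08,0,0]'
python3 - <<'E'
from station import optics
from h import *
p,M=pose()
for n,box in (("top",(225,135,400,200)),("scene",(145,195,325,290))):
    d=optics.get_image(n); np.savez(f"pics/{n}2.npz",**d)
    for nm,lo,hi in (("yel",(20,130,60),(35,255,255)),("teal",(75,90,40),(95,255,255)),("blue",(105,120,40),(130,255,255)),("coral",(0,150,80),(6,255,255))):
        for c,s,m in blobs(d,lo,hi,box,60):
            w=cast(d,c,.05)[0]; q=w-[.6124,.0014,.05]
            print(n,nm,s[4],w.round(4),"rail y %.1f"%(1000*(q@[-.203,.979,0])+50))
E
```

```text
t: 6.65
tool_pos: [0.6393, -0.1302, 0.022]
tool_rot: [-0.321, 3.125, -0.0]
contact_force: [0.9, -3.2, 0.9]
opening: 0.0
grip_force: 1.6
t: 7.78
tool_pos: [0.6344, -0.1068, 0.0219]
tool_rot: [0.321, -3.125, -0.001]
contact_force: [0.8, -2.4, 0.3]
opening: -0.0002
grip_force: 1.2
t 7.78 pos [ 0.6344 -0.1068  0.0219] xt [-0.979 -0.203  0.   ] yt [-0.203  0.979  0.   ] zt [-0.  0. -1.] F [ 0.8 -2.4  0.3] open -0.0002
top yel 215 [0.5834 0.128  0.05  ] rail y 179.8
top teal 191 [0.5953 0.084  0.05  ] rail y 134.3
top blue 174 [ 0.6167 -0.0176  0.05  ] rail y 30.6
top coral 2421 [ 0.6155 -0.1564  0.05  ] rail y -105.2
top coral 188 [0.6059 0.0333 0.05  ] rail y 82.5
scene yel 275 [0.5969 0.1266 0.05  ] rail y 175.7
scene yel 104 [ 0.6319 -0.0639  0.05  ] rail y -17.9
scene yel 94 [ 0.6586 -0.0685  0.05  ] rail y -27.8
scene teal 169 [0.594  0.0847 0.05  ] rail y 135.3
scene teal 70 [0.6282 0.0775 0.05  ] rail y 121.3
scene blue 175 [ 0.6152 -0.0171  0.05  ] rail y 31.3
scene blue 70 [ 0.6484 -0.0204  0.05  ] rail y 21.3
scene coral 168 [0.6045 0.0336 0.05  ] rail y 83.1
scene coral 64 [0.6388 0.0279 0.05  ] rail y 70.6
```

About 10 mm remains and the row is tight, with the pots 52 mm apart.

```bash
python3 -m pendant '[0,0,0,0,0.007,0,0, 0,0,0,0,0.014,0,0, 0,0,0,0,0.02,0,0, 0,0,0,0,0.025,0,0, 0,0,0,0,0.028,0,0, 0,0,0,0,0.028,0,0]'
python3 -m pendant '[0,0,0,0,0.003,0,0, 0,0,0,0,0.006,0,0, 0,0,0,0,0.006,0,0, 0,0,0,0,0.006,0,0]'
```

```text
t: 8.62
tool_pos: [0.6328, -0.0986, 0.0219]
tool_rot: [0.321, -3.125, -0.0]
contact_force: [0.4, -2.7, 0.9]
opening: 0.0005
grip_force: 1.3
t: 9.12
tool_pos: [0.6325, -0.0971, 0.0219]
tool_rot: [-0.321, 3.125, -0.0]
contact_force: [1.5, -3.5, -0.1]
opening: 0.0
grip_force: 2.0
```

```bash
python3 -m pendant '[0,0,0,0,0.004,0,0, 0,0,0,0,0.007,0,0, 0,0,0,0,0.007,0,0, 0,0,0,0,0.007,0,0]'
python3 -m pendant '[0,0,0,0,0.003,0,0, 0,0,0,0,0.006,0,0, 0,0,0,0,0.006,0,0, 0,0,0,0,0.006,0,0]'
python3 - <<'E'
from station import optics
from h import *
p,M=pose()
for n,box in (("top",(225,135,400,200)),("scene",(145,195,325,290))):
    d=optics.get_image(n)
    for nm,lo,hi in (("teal",(75,90,40),(95,255,255)),("blue",(105,120,40),(130,255,255)),("coral",(0,150,80),(6,255,255))):
        for c,s,m in blobs(d,lo,hi,box,150):
            w=cast(d,c,.05)[0]; q=w-[.6124,.0014,.05]
            print(n,nm,s[4],w.round(4),"rail y %.1f"%(1000*(q@[-.203,.979,0])+50))
E
```

```text
t: 9.62
tool_pos: [0.6328, -0.0968, 0.0225]
tool_rot: [-0.321, 3.124, -0.006]
contact_force: [1.5, -9.4, -0.6]
opening: -0.0002
grip_force: 4.6
t: 10.12
tool_pos: [0.6331, -0.0965, 0.023]
tool_rot: [-0.32, 3.122, -0.01]
contact_force: [2.4, -12.5, -0.9]
opening: 0.0
grip_force: 6.7
t 10.12 pos [ 0.6331 -0.0965  0.023 ] xt [-0.979 -0.203 -0.002] yt [-0.203  0.979 -0.007] zt [ 0.004 -0.006 -1.   ] F [  2.4 -12.5  -0.9] open 0.0
top teal 195 [0.5931 0.0935 0.05  ] rail y 144.1
top blue 181 [ 0.6146 -0.0076  0.05  ] rail y 40.8
top coral 2411 [ 0.6151 -0.1413  0.05  ] rail y -90.3
top coral 187 [0.6038 0.0428 0.05  ] rail y 92.2
scene teal 170 [0.5919 0.0941 0.05  ] rail y 144.9
scene blue 170 [ 0.6128 -0.0073  0.05  ] rail y 41.4
scene coral 168 [0.6027 0.0434 0.05  ] rail y 93.1
```

The row is home: teal is at y = 144, the tool has stopped and the force is up to 12 N. Now I back off, lift and go to the robot side of the red tab.

```bash
python3 -m pendant '[0,0,0,0,-0.02,0,0, 0,0,0,0,-0.05,0,0, 0,0,0,0,-0.12,0,0, 0,0,0,0,-0.2,0,0, 0,0,0,0,-0.2,-0.15,0, 0,0,0,0,-0.2,-0.3,0, 0,0,0,0,-0.2,-0.4,0, 0,0,0,0,-0.2,-0.4,0, 0,0,0,0,-0.2,-0.4,0]'
python3 -c "
from h import *
go([.480,-.125,.14])"
```

```text
t: 11.35
tool_pos: [0.6432, -0.1525, 0.1404]
tool_rot: [0.32, -3.123, -0.001]
contact_force: [0.4, -0.2, -0.4]
opening: 0.0002
grip_force: 0.0
t 11.35 pos [ 0.6432 -0.1525  0.1404] xt [-0.979 -0.202  0.002] yt [-0.202  0.979  0.001] zt [-0.002  0.001 -1.   ] F [ 0.4 -0.2 -0.4] open 0.0002
rows shift: [0.514 0.2   0.003]
```

```bash
python3 -m pendant '[0,0,0,0.12,0.05,0,0, 0,0,0,0.25,0.1,0,0, 0,0,0,0.38,0.15,0,0, 0,0,0,0.48,0.19,0,0, 0,0,0,0.514,0.2,0,0, 0,0,0,0.514,0.2,0,0, 0,0,0,0.514,0.2,0,0]'
python3 - <<'E'
from station import optics
from h import *
pose()
d=optics.get_image("scene")
for c,s,m in blobs(d,(0,150,60),(6,255,255),(145,195,325,290),20): print(c,s,cast(d,c,.05)[0],point(d,c))
A=d["image"][170:310,140:330,::-1]
cv2.imwrite("pics/s3.png",cv2.resize(A,None,fx=4,fy=4,interpolation=cv2.INTER_CUBIC))
E
```

```text
t: 12.22
tool_pos: [0.4814, -0.1248, 0.1418]
tool_rot: [-0.321, 3.125, 0.0]
contact_force: [0.1, 0.1, 0.3]
opening: 0.0003
grip_force: 0.0
t 12.22 pos [ 0.4814 -0.1248  0.1418] xt [-0.979 -0.203 -0.   ] yt [-0.203  0.979  0.   ] zt [ 0.  0. -1.] F [0.1 0.1 0.3] open 0.0003
[205.93693694 212.34234234] [199 207  15  12 111] [ 0.52472774 -0.11551424  0.05      ] [ 0.52098975 -0.11546498  0.04507055]
[273.98224852 229.94674556] [267 224  15  13 169] [0.60256545 0.04351955 0.05      ] [0.60296997 0.04348985 0.05050704]
[274.1        242.51428571] [266 238  18   9  70] [0.63621432 0.03785005 0.05      ] [0.62774301 0.03919964 0.02927951]
```

View pics/s3.png

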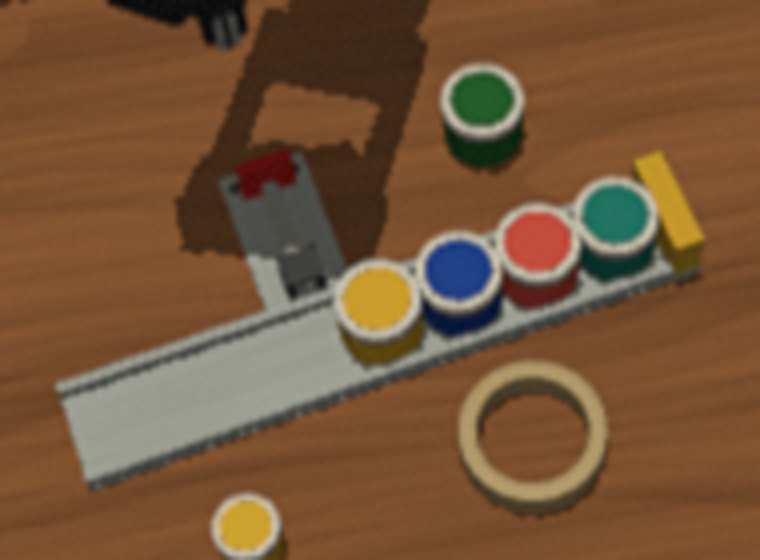

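The view shows the row packed against the stop (yellow at (378,298), teal at (615,212)), the bolt housing (303,270) clear behind the last pot, and the tab at (265,172). I descend and push the tab.

```bash
python3 -m pendant '[0,0,0,0,0,0.15,0, 0,0,0,0,0,0.28,0, 0,0,0,0,0,0.35,0, 0,0,0,0,0,0.373,0, 0,0,0,0,0,0.373,0, 0,0,0,0,0,0.373,0]'
python3 -m pendant '[0,0,0,-0.02,0,0,0, 0,0,0,-0.04,0,0,0, 0,0,0,-0.06,0,0,0, 0,0,0,-0.08,0,0,0, 0,0,0,-0.1,0,0,0, 0,0,0,-0.12,0,0,0, 0,0,0,-0.14,0,0,0, 0,0,0,-0.16,0,0,0, 0,0,0,-0.18,0,0,0, 0,0,0,-0.2,0,0,0, 0,0,0,-0.21,0,0,0, 0,0,0,-0.21,0,0,0]'
python3 -m pendant '[0,0,0,-0.01,0,0,0, 0,0,0,-0.02,0,0,0, 0,0,0,-0.025,0,0,0, 0,0,0,-0.025,0,0,0]'
```

```text
t: 13.02
tool_pos: [0.4819, -0.125, 0.0314]
tool_rot: [-0.321, 3.123, -0.002]
contact_force: [-0.6, -0.4, 0.2]
opening: 0.0001
grip_force: 0.0
t: 14.52
tool_pos: [0.5429, -0.1115, 0.03]
tool_rot: [-0.321, 3.124, 0.0]
contact_force: [-0.4, 0.3, 0.8]
opening: -0.0003
grip_force: 0.0
t: 15.02
tool_pos: [0.5498, -0.11, 0.0299]
tool_rot: [-0.321, 3.125, 0.0]
contact_force: [-0.9, 0.3, 0.8]
opening: 0.0002
grip_force: 0.4
```

```bash
python3 -m pendant '[0,0,0,-0.008,0,0,0, 0,0,0,-0.015,0,0,0, 0,0,0,-0.015,0,0,0, 0,0,0,-0.015,0,0,0]'
python3 -m pendant '[0,0,0,-0.006,0,0,0, 0,0,0,-0.012,0,0,0, 0,0,0,-0.012,0,0,0, 0,0,0,-0.012,0,0,0]'
```

```text
t: 15.52
tool_pos: [0.5514, -0.1097, 0.0298]
tool_rot: [0.321, -3.118, -0.001]
contact_force: [-12.0, -2.7, 8.6]
opening: -0.0002
grip_force: 6.3
t: 16.02
tool_pos: [0.5514, -0.1097, 0.0298]
tool_rot: [0.321, -3.108, -0.001]
contact_force: [-25.9, -5.0, 18.0]
opening: -0.0
grip_force: 13.4
```

The bolt hit its hard end at the predicted position. I retreat and check.

```bash
python3 -m pendant '[0,0,0,0.02,0,0,0, 0,0,0,0.06,0,0,0, 0,0,0,0.14,0,0,0, 0,0,0,0.2,0,0,0, 0,0,0,0.2,0,-0.15,0, 0,0,0,0.2,0,-0.3,0, 0,0,0,0.2,0,-0.45,0, 0,0,0,0.2,0,-0.45,0, 0,0,0,0.2,0,-0.45,0]'
python3 - <<'E'
from station import optics
from h import *
pose()
d=optics.get_image("scene")
for nm,lo,hi in (("red/coral",(0,150,60),(6,255,255)),("teal",(75,90,40),(95,255,255)),("blue",(105,120,40),(130,255,255)),("yel",(20,130,60),(35,255,255))):
  for c,s,m in blobs(d,lo,hi,(145,195,325,290),80):
    w=cast(d,c,.05)[0]; q=w-[.6222,-.0476,.05]; print(nm,w.round(4),"rail x %.1f y %.1f"%(1000*(q@[.979,.203,0]),1000*(q@[-.203,.979,0])))
A=d["image"][170:310,140:330,::-1]
cv2.imwrite("pics/s4.png",cv2.resize(A,None,fx=4,fy=4,interpolation=cv2.INTER_CUBIC))
E
```

```text
t: 17.15
tool_pos: [0.4986, -0.1206, 0.1645]
tool_rot: [-0.321, 3.125, 0.0]
contact_force: [-0.0, 0.3, -0.2]
opening: -0.0001
grip_force: 0.0
t 17.15 pos [ 0.4986 -0.1206  0.1645] xt [-0.979 -0.203 -0.   ] yt [-0.203  0.979  0.   ] zt [ 0.  0. -1.] F [-0.   0.3 -0.2] open -0.0001
red/coral [ 0.5742 -0.1056  0.05  ] rail x -58.7 y -47.0
red/coral [0.6026 0.0435 0.05  ] rail x -0.7 y 93.2
teal [0.592  0.0941 0.05  ] rail x -0.8 y 144.8
blue [ 0.6133 -0.0075  0.05  ] rail x -0.6 y 41.0
yel [0.5983 0.1283 0.05  ] rail x 12.3 y 177.0
yel [ 0.6238 -0.059   0.05  ] rail x -0.7 y -11.5
yel [ 0.6563 -0.0588  0.05  ] rail x 31.1 y -17.9
```

View pics/s4.png

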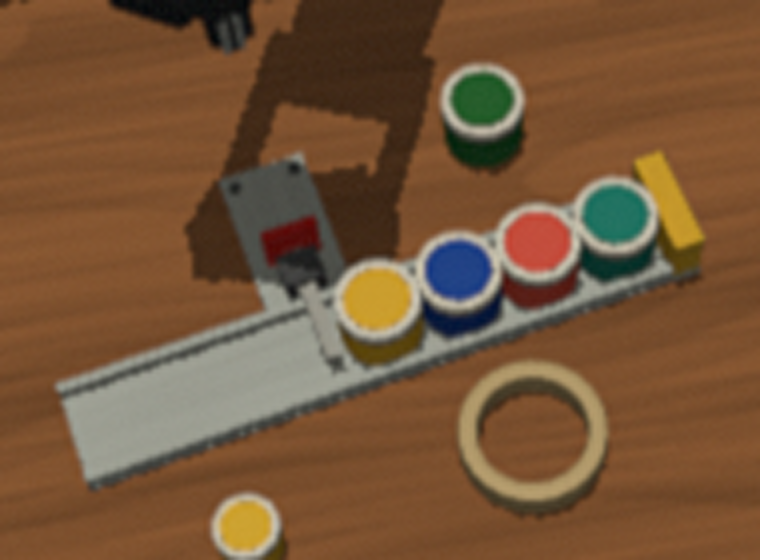

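The bolt bar at (323,330) lies across the channel behind the yellow pot at (378,298). The tab is up against its housing at (290,240), and the row is packed from y = -12 to 144 mm with nothing else moved.

```bash
python3 -c "
from station import ctrl
print(ctrl.finish_job())"
```

```text
the job is handed in; nothing more can be done
None
```

The job is handed in: all four pots are packed against the yellow stop, the bolt is fully closed behind the last one, and the arm is clear; the hand-in call returned no verdict.

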